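# Release the sprung drawer of a control case with a dowel

### The arm

A 6-joint arm with a two-finger parallel gripper is mounted at the origin on the work surface. World frame = base frame: x ahead of the robot, y to its left, z up, the work surface at z = 0. Lengths are in m, angles in rad, forces in N, time in s.
With the tool pointing down it reaches from about 0.35 to 0.775 m from the base axis. Payload 5.5 kg.
Tool frame: the origin (TCP) lies at the very end of the fingers, on their centre line; the grasp point (between the pads) lies 19 mm behind it; x points along the fingers, y is the direction in which the jaws open and shut, and the axes are right-handed (so a half turn about x gives the same grasp; the last joint's range is limited). The gripper opens to 85 mm and grips with 20 to 120 N. Pads are 22 mm wide; open, the fingers measure 114 mm over their backs; the gripper's body (76 mm by 85 mm) begins 54 mm behind the grasp point. The pads swing forward as they close: fully open they stand 13 mm farther back than shut.
Start: joints at [-1.406, 0.313, 0.046, 1.304, 0, 1.431], TCP at [0.173, -0.549, 0.231] pointing down, gripper open.
Joint ranges: [-2.76, 2.76], [-0.86, 1.69], [-1.03, 1.26], [-2.2, 2.34], [-1.47, 1.5], [-3.14, 3.14]. Speed limits (rad/s): [2.57, 2.57, 3.14, 3.14, 3.14, 3.14].

### API

Orientations are given as a unit quaternion [w, x, y, z].
In Python, from workcell import env gives the robot as it stands.
- The arm moves only by the tool servo_tool, never from a script. Its argument "increments" is a list of rows, each an object with "offset": the shift along the tool's x, y, z in cm, a list of three; "yaw": the turn about the tool's x in degrees. In form: [{"offset": [x, y, z], "yaw": yaw}, ...]. A call has exactly 8 rows; each row is the pose to reach, as a shift and turn from the pose commanded when the call began, along the tool's axes at that moment; what a row does not reach only later rows make up. A row lasts 1/10 s, in which the tool goes at most 50 mm and 8.59 degrees, less where a joint would pass 70% of its speed; a pose out of reach is approached as far as the arm can. A call with a gripper value outside its range is refused whole. "claw" is the opening, from 0 (shut) to 1 (fully open), set as the call begins (left out, the last holds). The fingers move at their own pace and stop on an object; "force" is the grip in N (left out, the last holds). Time passes only in rows, so rows that repeat a pose let the fingers close, or fill a call up. It gives the time, the measured TCP pose, the force and the opening at its end, in the units of the state.
- env.get_state(): the state, without advancing time (a new reading comes with each control period).
- env.read_camera(name): name is "scene" or "top" or "wrist"; returns (picture, depth): 400x640x3 uint8, red, green, blue; 400x640 float32, m along the optical axis (not along the pixel's ray), 0 where there is no reading.
- env.camera_model(name): a dict with "vertical_fov" (degrees; the focal length in pixels is half the picture's height over the tangent of half this angle, whatever the lens; pixels are square), "cx", "cy" (the principal point, pixels), "D" ([k1, k2, p1, p2, k3] as OpenCV has them; the pictures are not rectified), "world_from_camera" (4x4, takes a point from camera to world coordinates). Camera axes: x right, y up, looking along -z (the intrinsics and any distortion apply to the point x, -y, -z); pixel columns grow to the right and rows downward; lengths in m; the calibration is good to about 2 mm. A picture is of the moment at which its call begins: read the wrist's pose just before it. camera_model takes no time and is no camera call; for the wrist camera it gives the pose at the moment of the call.
- env.hand_in(): hands the job in, once; it reports no verdict.
The state is a dict: "clock": time; "joint_pos": joint angles; "qvel": joint speeds; "tau": joint torques, N m; "tcp_pos": TCP position; "orientation": TCP orientation; "wrist_force": force on the tool from outside, world axes, zero at the start; "ft_torque": the same for the moment, N m; "finger_gap": finger opening in m.
Only numpy, scipy, OpenCV 4.12 (cv2) and the standard library are available. Lean on these libraries where they do the work, as an engineer would, in place of code of your own. Each camera call takes 0.05 s, during which the arm holds its last target.

### The job

Take the wooden dowel out of its holder and push it, tip first, straight down through the small release hole in the back plate of the black case, pressing the spring latch inside until the drawer pops fully out. Press gently: feel for the latch and do not force it against its stop. Then stand the dowel back in its holder, all the way down, let go of it, and leave the screw organiser, glue bottle and screwdriver where they are.

Things in the scene. Friction and masses are not known exactly. Their poses are not given: they have to be found in the camera images.
- case: Black plastic case with a plain aluminium back plate, 200 (x) x 240 (y) x 110 (z) mm, fixed to the bench, lying face down with its 6 mm back plate on top, a screw at each corner. Origin: centre of its underside; z up. Its drawer is in the +x side and comes out along +x, away from the robot. The back plate has one small round hole (the release hole) and four larger round holes of 25 to 31 mm, which lead to nothing useful.
- release_hole (a point): Centre of the release hole at the top face of the back plate (110 mm above the bench; in the case frame at x -50, y -35 mm). Hole diameter 16 mm, straight through the 6 mm plate. Below it, unseen, is the flat round head of the latch (30 mm across, centred under the hole). How deep the head lies differs from start to start: 17 to 39 mm below the top face; it must be found by feel.
- latch (a joint): How far the latch has been pushed down from rest, m: 0 at rest, 0.010 at its hard stop. A spring pushes back with 4 N at the start rising to about 9 N at the stop (the drawer's load rubs on it with up to about 1 N more). The drawer comes free at about 0.008. It springs back up when let go. It is damaged by more than 18 N.
- drawer (a joint): How far the drawer has come out, m: 0 shut and latched, 0.030 fully out. Once freed, its own spring drives it slowly out, in about 1.5 s; it need not be pulled. Keep the latch down meanwhile, so that it does not rub on the drawer.
- dowel_center (a point): Middle of the loose plain wooden dowel, 12 mm in diameter and 130 mm long, 30 g, standing upright in its holder; z runs from the tip up along the dowel. The lowest 4 mm taper to a flat tip 8 mm across.
- dowel_tip (a point): The lower end (tip) of the dowel, on its axis, 65 mm below its middle; z up along the dowel.
- holder_mouth (a point): Centre of the mouth of the hole in the dowel's holder, a wooden block 60 x 60 x 45 mm fixed to the bench: 45 mm above the bench. Hole diameter 15 mm, 40 mm deep, so that a dowel put back fully has its tip 40 mm below this point.
- organiser: Bystander: clear open tray of screws, 120 x 80 x 28 mm, loose. Origin: centre of its underside.
- glue: Bystander: white bottle, 38 mm in diameter, 100 mm tall, loose, standing. Origin: centre of its underside.
- driver: Bystander: screwdriver about 200 mm long lying on the bench, loose. Origin: under its middle; x runs along it from handle to tip.
Things that resemble listed ones, but are neither listed nor needed, are in the scene too. Of the things like the part that bears holder_mouth, leave any that is yellow; of the rest the smaller one is meant.

How it is judged:
On the way, in this order (a step that is already met when the one before it is completed fails the run):
1. the dowel is lifted clear of its holder (z of dowel_tip in the frame of holder_mouth above 0.01 m), for 0.1 s.
2. the dowel, through the hole, pushes the latch down (contact force between dowel and latch above 2 N and value of joint latch above 0.004 m and horizontal distance between dowel_tip and release_hole below 0.012 m), for 0.05 s.
3. the drawer has popped out (value of joint drawer above 0.025 m), for 0.2 s.
At the end, for the whole second after the job is handed in: The drawer is out by more than 25 mm (of 30), the latch has sprung back to within 3 mm of rest, and the dowel stands tip down in its holder, tip at least 34 mm below the mouth and within 6 mm of the hole's axis, leaning less than 0.2 rad, at rest (value of joint drawer above 0.025 m and value of joint latch below 0.003 m and z of dowel_tip in the frame of holder_mouth below -0.034 m and horizontal distance between dowel_tip and holder_mouth below 0.006 m and angle between dowel_tip's own z axis and vertical below 0.2 rad and linear speed of dowel below 0.02 m/s); the robot touches nothing.
It fails at once if the latch is forced (more than 18 N from the dowel) (contact force between dowel and latch above 18 N).
It fails at once if the dowel is rammed into the case (more than 30 N) (contact force between dowel and case above 30 N).
It fails at once if the organiser is moved (distance of organiser from where it was at the start of the episode above 0.02 m).
It fails at once if the glue bottle is moved or knocked over (distance of glue from where it was at the start of the episode above 0.02 m or angle between glue's own z axis and vertical above 0.3 rad).
It fails at once if the screwdriver is moved (distance of driver from where it was at the start of the episode above 0.02 m).
It also fails if it takes over 67 s, if anything falls off the work surface, if the arm or the gripper's body presses on something with over 40 N, if the wrist force passes 120 N, or if a joint passes its speed limit or range.

## Working session

There is one attempt and no reset: what is moved stays moved. The work goes in short steps, Python scripts to look and compute and a tool call to move; the robot and the scene stay as the last step left them, time stands still between calls to the robot, and variables do not carry over. Pictures are saved under pics/ and viewed, and the job is handed in when it is done.

Besides the shell and the picture viewer there is one more tool, called in YAML: its name, and indented under it one key for each argument. servo_tool: Moves the arm, as the interface text tells. Its arguments: {"type":"object","properties":{"increments":{"type":"array","items":{"type":"object","properties":{"offset":{"type":"array","items":{"type":"number"}},"yaw":{"type":"number"}}}},"claw":{"type":"number"},"force":{"type":"number"}},"required":["increments"]}

```bash
ls; mkdir -p pics
cat > h.py <<'E'
import numpy as np, cv2, pickle
from workcell import env
def save(name,tag):
    m=env.camera_model(name); im,d=env.read_camera(name)
    pickle.dump((im,d,m),open(f'{tag}.pkl','wb')); cv2.imwrite(f'pics/{tag}.png',im[:,:,::-1]); return im,d,m
def load(tag): return pickle.load(open(f'{tag}.pkl','rb'))
def K(m,h=400):
    f=h/2/np.tan(np.radians(m['vertical_fov'])/2); return np.array([[f,0,m['cx']],[0,f,m['cy']],[0,0,1]])
def ray(m,uv):
    p=cv2.undistortPoints(np.array(uv,float).reshape(-1,1,2),K(m),np.array(m['D'],float)).reshape(-1,2)
    d=np.c_[p[:,0],-p[:,1],-np.ones(len(p))]
    T=np.array(m['world_from_camera']); return T[:3,3],d@T[:3,:3].T
def onplane(m,uv,z):
    o,d=ray(m,uv); return o+d*((z-o[2])/d[:,2])[:,None]
def bydepth(m,uv,dep):
    o,d=ray(m,uv); return o+d*np.array(dep)[:,None]
def tri(obs):
    A=np.zeros((3,3));b=np.zeros(3)
    for m,uv in obs:
        o,d=ray(m,[uv]);d=d[0]/np.linalg.norm(d[0]);P=np.eye(3)-np.outer(d,d);A+=P;b+=P@o
    x=np.linalg.solve(A,b); return x
def proj(m,X):
    T=np.linalg.inv(np.array(m['world_from_camera']));c=np.atleast_2d(X)@T[:3,:3].T+T[:3,3]
    c=c*[1,-1,-1]; return cv2.projectPoints(c,np.zeros(3),np.zeros(3),K(m),np.array(m['D'],float))[0].reshape(-1,2)
E
python3 - <<'E'
from h import *
for n in ['scene','top','wrist']:
    im,d,m=save(n,n+'0'); print(n,m['vertical_fov'],m['cx'],m['cy'],m['D'],np.round(m['world_from_camera'],3).tolist())
print(env.get_state())
E
```

```text
pics
scene 52.04400453564567 318.3149298161962 198.81110783350624 [-0.04438291  0.          0.          0.          0.        ] [[-0.612, -0.672, 0.418, 0.947], [0.791, -0.52, 0.322, 0.295], [0.001, 0.528, 0.849, 1.023], [0.0, 0.0, 0.0, 1.0]]
top 45.61587048943922 322.4801790573586 202.82851603242793 [-0.1197199  0.         0.         0.         0.       ] [[-0.01, 0.991, -0.132, 0.265], [-1.0, -0.01, 0.004, -0.082], [0.003, 0.132, 0.991, 1.632], [0.0, 0.0, 0.0, 1.0]]
wrist 69.42765189508279 314.66175266864866 199.83736240583997 [-0.02115303  0.          0.          0.          0.        ] [[0.3, 0.92, 0.251, 0.236], [-0.954, 0.29, 0.078, -0.528], [-0.001, -0.262, 0.965, 0.373], [0.0, 0.0, 0.0, 1.0]]
{'clock': 0.15, 'joint_pos': array([-1.40560439e+00,  3.13868796e-01,  4.52320495e-02,  1.30360555e+00,
       -8.57248339e-06,  1.43117777e+00]), 'qvel': array([ 0.0009267 , -0.00250244,  0.00400709,  0.00011614,  0.00041161,
       -0.00031293]), 'tau': array([ 2.29752724e-03, -4.81063235e+01,  2.98815590e+01,  1.39719262e-02,
       -3.18619107e-05, -4.72597876e-06]), 'tcp_pos': array([ 0.17247816, -0.54811388,  0.23058722]), 'orientation': array([-0.10683891, -0.6989008 , -0.1078612 ,  0.69891994]), 'wrist_force': array([-0.46591737,  0.21641044, -0.59097402]), 'ft_torque': array([-0.0081105 , -0.02676208,  0.0259522 ]), 'finger_gap': 0.08530626223749344}
```

View pics/scene0.png

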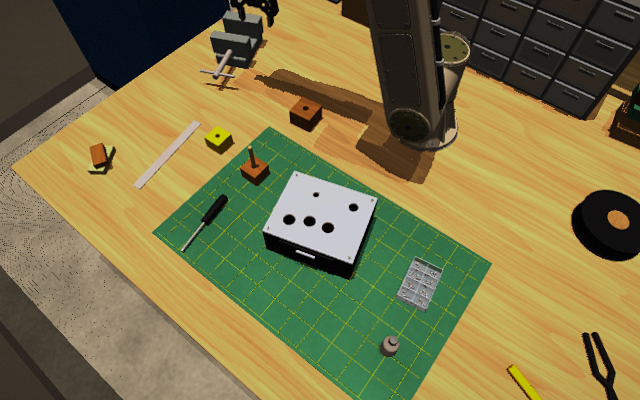

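View pics/top0.png

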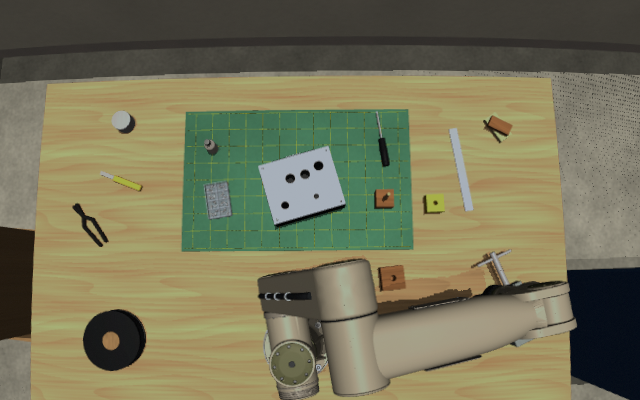

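View pics/wrist0.png

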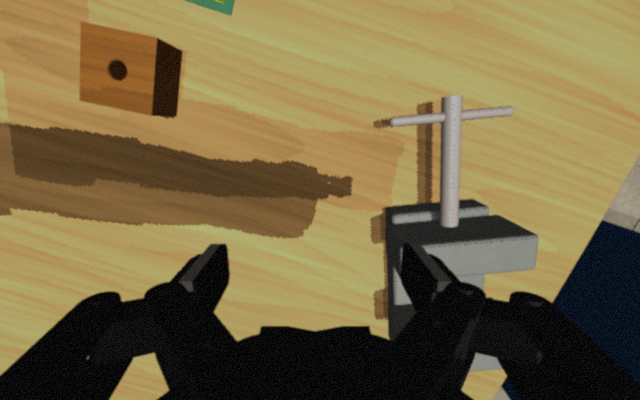

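The scene view shows the dowel in the small brown holder at about (255,170). The larger brown block is at (306,113) and the yellow one at (218,138). The case's release hole is at about (316,194) in scene and (316,196) in top. I'll zoom in and measure.

Run:
```python
from h import *
im,_,_=load('scene0'); im2,_,_=load('top0')
a=cv2.resize(im[120:220,220:400],None,fx=4.4,fy=4.4,interpolation=cv2.INTER_CUBIC)
b=cv2.resize(im2[140:230,250:450],None,fx=4,fy=4,interpolation=cv2.INTER_CUBIC)
cv2.imwrite('pics/za.png',a[:,:,::-1]);cv2.imwrite('pics/zb.png',b[:,:,::-1])
```

```text
(no output)
```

View pics/za.png

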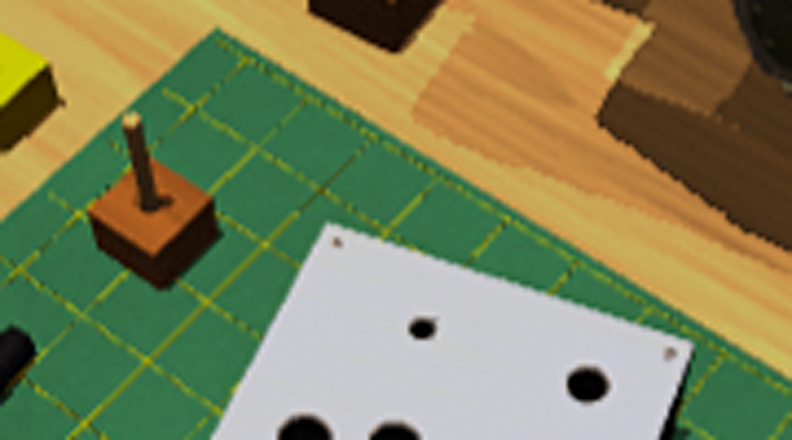

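View pics/zb.png

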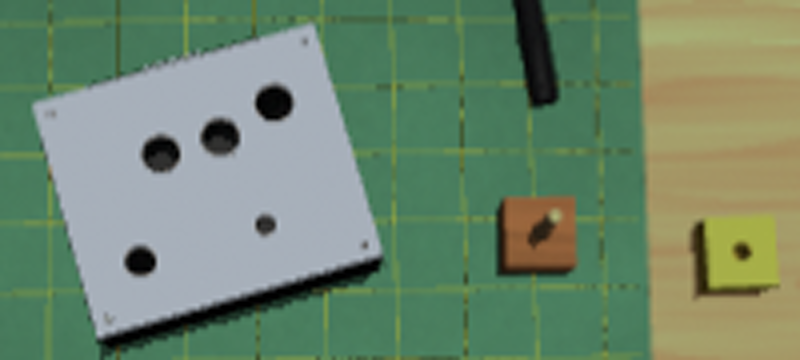

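Run:
```python
from h import *
s=load('scene0')[2];t=load('top0')[2]
for n,a,b,z in [('top',(132,120),(556,214),.135),('mouth',(155,203),(540,235),.045),('hole',(422,328),(265,224),.11),('cornerA',(330,223),(378,256),.11),('cornerB',(693,345),(102,338),.11)]:
    A=((a[0]+.5)/4.4+219.5,(a[1]+.5)/4.4+119.5);B=((b[0]+.5)/4+249.5,(b[1]+.5)/4+139.5)
    print(n,tri([(s,A),(t,B)]).round(4),onplane(s,[A],z).round(4),onplane(t,[B],z).round(4))
```

```text
top [ 0.4928 -0.2991  0.1332] [[ 0.4928 -0.2961  0.135 ]] [[ 0.4938 -0.3004  0.135 ]]
mouth [ 0.4892 -0.2985  0.0416] [[ 0.4899 -0.2949  0.045 ]] [[ 0.4897 -0.2994  0.045 ]]
hole [ 0.4912 -0.067   0.1092] [[ 0.4911 -0.0658  0.11  ]] [[ 0.4916 -0.0679  0.11  ]]
cornerA [ 0.4647 -0.1589  0.1096] [[ 0.465  -0.1588  0.11  ]] [[ 0.4646 -0.1588  0.11  ]]
cornerB [0.3997 0.0664 0.1053] [[0.4015 0.0696 0.11  ]] [[0.4004 0.0638 0.11  ]]
```

```bash
cat >> h.py <<'E'
from scipy.spatial.transform import Rotation as Ro
def toolR():
    q=env.get_state()['orientation'];return Ro.from_quat(np.r_[q[1:],q[0]]).as_matrix()
def rel(target):
    s=env.get_state();print('off cm',(toolR().T@(np.array(target)-s['tcp_pos'])*100).round(2),'clk',s['clock'])
E
python3 - <<'E'
from h import *
print(toolR().round(3)); rel([.45,-.32,.24])
E
```

```text
[[-0.     0.3   -0.954]
 [ 0.001 -0.954 -0.3  ]
 [-1.    -0.001 -0.   ]]
off cm [ -0.92 -13.43 -33.32] clk 0.15
```

servo_tool:
  increments:
    - {"offset": [-0.9,-1.5,-4],"yaw": 0}
    - {"offset": [-0.9,-3.5,-9],"yaw": 0}
    - {"offset": [-0.9,-5.5,-14],"yaw": 0}
    - {"offset": [-0.9,-7.5,-19],"yaw": 0}
    - {"offset": [-0.9,-9.5,-24],"yaw": 0}
    - {"offset": [-0.9,-11.5,-29],"yaw": 0}
    - {"offset": [-0.9,-13.4,-33.3],"yaw": 0}
    - {"offset": [-0.9,-13.4,-33.3],"yaw": 0}
  claw: 1

```text
clock: 0.95
tcp_pos: [0.4526, -0.3175, 0.24]
orientation: [0.109, 0.699, 0.109, -0.698]
wrist_force: [-0.3, -1.0, -0.8]
finger_gap: 0.0852
```

Run:
```python
from h import *
print(env.get_state()['tcp_pos']);save('wrist','w1');print(env.get_state()['tcp_pos'])
m=load('w1')[2];print(proj(m,[[.493,-.299,.135],[.4895,-.298,.045]]))
```

```text
[ 0.45256192 -0.31747672  0.24003756]
[ 0.45296289 -0.31725771  0.23998615]
[[309.19003558 149.30812289]
 [308.91475892 144.70697022]]
```

View pics/w1.png

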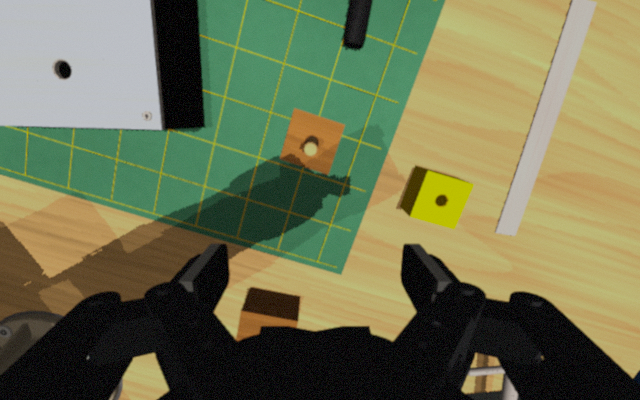

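The wrist view shows the dowel top at about (310,149), close to the projected (309,149). The release hole is also visible, at (63,70). Next I'll refine both by contour.

Run:
```python
from h import *
im,_,m=load('w1')
c=im[95:185,265:365];cv2.imwrite('pics/zc.png',cv2.resize(c,None,fx=6,fy=6,interpolation=cv2.INTER_CUBIC)[:,:,::-1])
r=c.astype(int); mask=(r.min(2)>100).astype(np.uint8)
n,l,st,ce=cv2.connectedComponentsWithStats(mask)
for i in range(1,n):
    if st[i,4]>15: print('top',st[i],ce[i]+[265,95],onplane(m,[ce[i]+[265,95]],.135))
g=im[50:90,45:85].max(2); mk=(g<90).astype(np.uint8)
n,l,st,ce=cv2.connectedComponentsWithStats(mk)
for i in range(1,n):
    if st[i,4]>15: print('hole',st[i],ce[i]+[45,50],onplane(m,[ce[i]+[45,50]],.11))
```

```text
top [ 40  49  11  12 108] [310.05555556 149.23148148] [[ 0.49328439 -0.29967919  0.135     ]]
hole [ 10  11  16  17 209] [62.6076555  69.16267943] [[ 0.49203954 -0.06949021  0.11      ]]
```

View pics/zc.png

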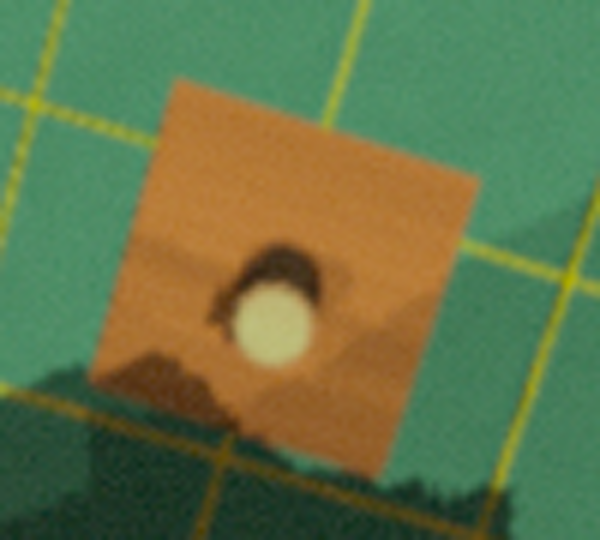

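Run:
```python
from h import *
m=load('w1')[2];t=load('top0')[2]
c=np.array([(178,78),(482,180),(378,478),(90,380)])/6+[265,95]
P=onplane(m,c-.4,.045);print(P.round(4),P.mean(0),[np.linalg.norm(P[i]-P[i-1]) for i in range(4)])
s=load('scene0')[2]
print('top tri w/scene,top',tri([(s,(249.6,146.9)),(t,(388.6,193.1)),(m,(310.05,149.2))]))
rel([.493,-.2995,.24])
```

```text
[[ 0.5235 -0.2702  0.045 ]
 [ 0.5233 -0.3301  0.045 ]
 [ 0.4634 -0.3293  0.045 ]
 [ 0.4646 -0.27    0.045 ]] [ 0.4937108  -0.29991173  0.045     ] [np.float64(0.05890014556303849), np.float64(0.059908431107275846), np.float64(0.059994915789680164), np.float64(0.059347974288997185)]
top tri w/scene,top [ 0.49294721 -0.29933374  0.13283783]
off cm [ 0.   -0.47 -4.35] clk 1.0
```

servo_tool:
  increments:
    - {"offset": [0,-0.2,-1.5],"yaw": 0}
    - {"offset": [0,-0.4,-3],"yaw": 0}
    - {"offset": [0.5,-0.5,-4.3],"yaw": 0}
    - {"offset": [3,-0.5,-4.3],"yaw": 0}
    - {"offset": [6,-0.5,-4.3],"yaw": 0}
    - {"offset": [8,-0.5,-4.3],"yaw": 0}
    - {"offset": [8,-0.5,-4.3],"yaw": 0}
    - {"offset": [8,-0.5,-4.3],"yaw": 0}

```text
clock: 1.8
tcp_pos: [0.4894, -0.3035, 0.1602]
orientation: [-0.107, -0.699, -0.107, 0.699]
wrist_force: [0.5, -0.4, 0.0]
finger_gap: 0.0856
```

Run:
```python
from h import *
print(env.get_state()['tcp_pos']);rel([.493,-.2996,.082]);save('wrist','w2')
```

```text
[ 0.48940879 -0.3034594   0.16018469]
off cm [ 7.82 -0.26 -0.46] clk 1.8
```

View pics/w2.png

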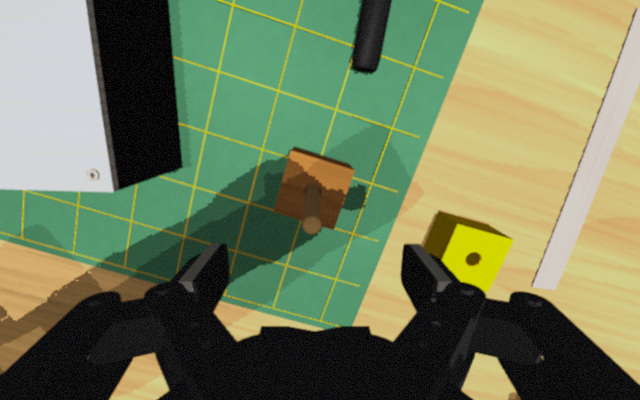

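The wrist view has the dowel top centred between the fingers at about (312,225), so I'll correct sideways and descend.

servo_tool:
  increments:
    - {"offset": [0,-0.3,-0.5],"yaw": 0}
    - {"offset": [1.5,-0.3,-0.5],"yaw": 0}
    - {"offset": [3.5,-0.3,-0.5],"yaw": 0}
    - {"offset": [5.5,-0.3,-0.5],"yaw": 0}
    - {"offset": [7,-0.3,-0.5],"yaw": 0}
    - {"offset": [7.8,-0.3,-0.5],"yaw": 0}
    - {"offset": [7.8,-0.3,-0.5],"yaw": 0}
    - {"offset": [7.8,-0.3,-0.5],"yaw": 0}

```text
clock: 2.65
tcp_pos: [0.494, -0.2991, 0.0833]
orientation: [0.108, 0.699, 0.107, -0.699]
wrist_force: [0.7, -0.6, -0.4]
finger_gap: 0.0851
```

Run:
```python
from h import *
for i in range(3):
    print(env.get_state()['tcp_pos']);rel([.493,-.2996,.082]);save('wrist','w3')
```

```text
[ 0.49403779 -0.29910309  0.08332428]
off cm [0.13 0.02 0.11] clk 2.65
[ 0.49418141 -0.29927036  0.08353519]
off cm [ 0.15 -0.    0.12] clk 2.7
[ 0.49415842 -0.29928527  0.08356316]
off cm [ 0.16 -0.01  0.12] clk 2.75
```

View pics/w3.png

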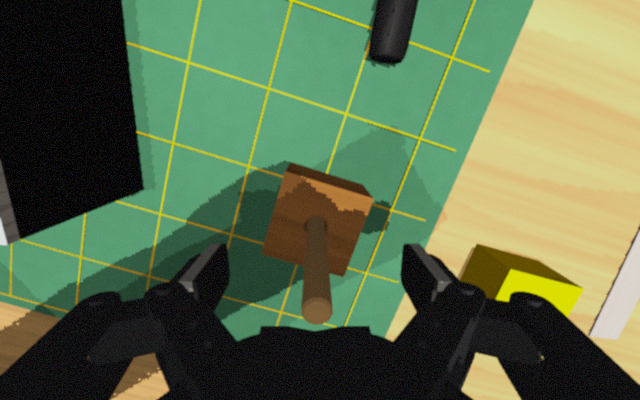

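servo_tool:
  increments:
    - {"offset": [0,0,0],"yaw": 0}
    - {"offset": [0,0,0],"yaw": 0}
    - {"offset": [0,0,0],"yaw": 0}
    - {"offset": [0,0,0],"yaw": 0}
    - {"offset": [0,0,0],"yaw": 0}
    - {"offset": [0,0,0],"yaw": 0}
    - {"offset": [0,0,0],"yaw": 0}
    - {"offset": [0,0,0],"yaw": 0}
  claw: 0
  force: 60

```text
clock: 3.6
tcp_pos: [0.4934, -0.2988, 0.0824]
orientation: [0.107, 0.699, 0.107, -0.699]
wrist_force: [-1.0, 0.6, 1.8]
finger_gap: 0.0103
```

servo_tool:
  increments:
    - {"offset": [-0.5,0,0],"yaw": 0}
    - {"offset": [-1.5,0,0],"yaw": 0}
    - {"offset": [-3,0,0],"yaw": 0}
    - {"offset": [-5,0,0],"yaw": 0}
    - {"offset": [-7.5,0,0],"yaw": 0}
    - {"offset": [-10.5,0,0],"yaw": 0}
    - {"offset": [-13,0,0],"yaw": 0}
    - {"offset": [-15,0,0],"yaw": 0}

```text
clock: 4.4
tcp_pos: [0.4936, -0.2989, 0.235]
orientation: [0.108, 0.699, 0.107, -0.698]
wrist_force: [0.0, 0.2, -0.9]
finger_gap: 0.0109
```

Run:
```python
from h import *
s=env.get_state();print(s['tcp_pos'],s['wrist_force'],s['finger_gap'])
save('wrist','w4');save('scene','s4');save('top','t4')
s=env.get_state();print(s['tcp_pos']); rel([.4915,-.0675,.2325])
```

```text
[ 0.49363688 -0.29893623  0.23502852] [ 0.00440162  0.24172298 -0.88034208] 0.01089599863651222
[ 0.49417439 -0.29933875  0.23427904]
off cm [  0.12 -22.2   -6.7 ] clk 4.55
```

View pics/w4.png

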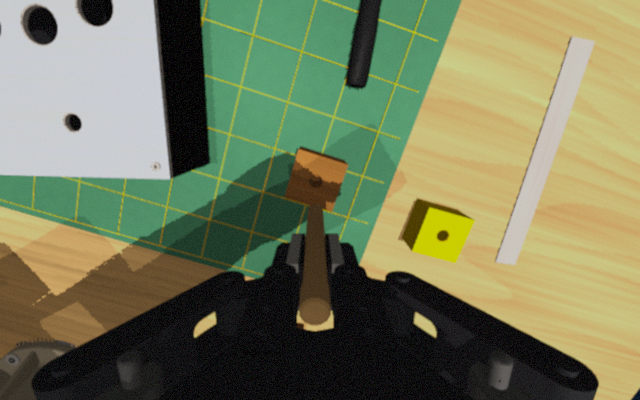

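View pics/s4.png

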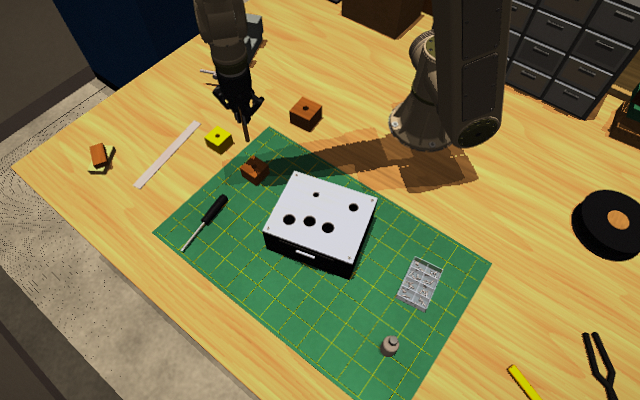

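The dowel is held, with its tip at about (315,207) in the wrist view, and the holder hole is free at (316,181). I'm moving over the case.

servo_tool:
  increments:
    - {"offset": [0,-2,-0.6],"yaw": 0}
    - {"offset": [0,-5.5,-1.6],"yaw": 0}
    - {"offset": [0,-9.5,-2.8],"yaw": 0}
    - {"offset": [0,-13.5,-4],"yaw": 0}
    - {"offset": [0,-17,-5.1],"yaw": 0}
    - {"offset": [0,-20,-6],"yaw": 0}
    - {"offset": [0,-21.7,-6.5],"yaw": 0}
    - {"offset": [0,-22.2,-6.7],"yaw": 0}

```text
clock: 5.35
tcp_pos: [0.4891, -0.064, 0.2311]
orientation: [-0.108, -0.698, -0.109, 0.7]
wrist_force: [0.4, -1.9, -0.8]
finger_gap: 0.0105
```

Run:
```python
from h import *
save('wrist','w5');save('wrist','w5');save('scene','s5')
print(env.get_state()['tcp_pos'])
m=load('w5')[2];im=load('w5')[0];s=load('scene0')[2]
print(proj(m,[[.4915,-.068,.11]]))
cv2.imwrite('pics/z5.png',cv2.resize(im[120:260,220:420],None,fx=4,fy=4,interpolation=cv2.INTER_CUBIC)[:,:,::-1])
cv2.imwrite('pics/z5s.png',cv2.resize(load('s5')[0][80:230,220:420],None,fx=4,fy=4,interpolation=cv2.INTER_CUBIC)[:,:,::-1])
```

```text
[ 0.49022432 -0.0665642   0.23160255]
[[319.66864468 193.95507773]]
```

View pics/z5.png

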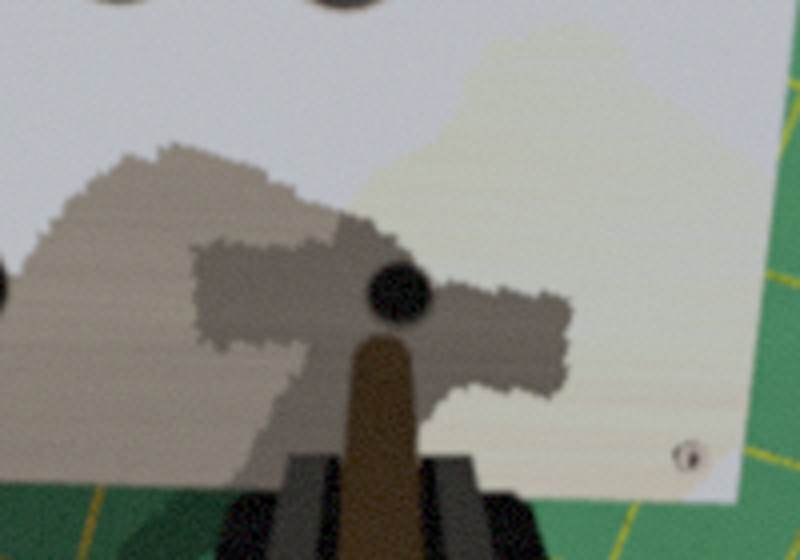

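View pics/z5s.png

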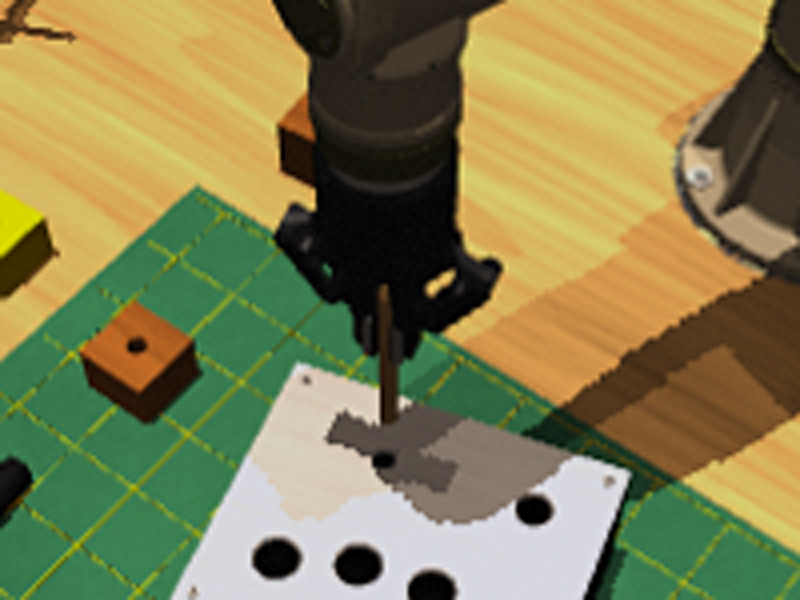

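Run:
```python
from h import *
m=load('w5')[2];s=load('s5')[2];m4=load('w4')[2];m1=load('w1')[2];t=load('top0')[2]
print('hole',onplane(m,[(319.5,192.6)],.11),tri([(m,(319.5,192.6)),(m1,(62.6,69.2)),(s,(220+384/4-.4,80+460/4-.4)),(t,(315.8,195.6))]))
print('tip',onplane(m,[(315.2,209)],.155),tri([(m,(315.2,209)),(s,(316.9,183.7))]))
print('dtop? ', onplane(m4,[(314,310)],.286), 'mouth w4',onplane(m4,[(316,181)],.045))
print('s mouth',onplane(s,[(220+136/4-.4,80+345/4-.4)],.045))
print(env.get_state()['tcp_pos'])
```

```text
hole [[ 0.49270042 -0.06744668  0.11      ]] [ 0.49163846 -0.06706237  0.1072028 ]
tip [[ 0.48935147 -0.06424438  0.155     ]] [ 0.48985059 -0.06319991  0.15973319]
dtop?  [[ 0.49366486 -0.29791568  0.286     ]] mouth w4 [[ 0.49377916 -0.30040327  0.045     ]]
s mouth [[ 0.49244501 -0.29759685  0.045     ]]
[ 0.49022432 -0.0665642   0.23160255]
```

servo_tool:
  increments:
    - {"offset": [0,0.2,-0.1],"yaw": 0}
    - {"offset": [0.5,0.4,-0.2],"yaw": 0}
    - {"offset": [1.5,0.4,-0.2],"yaw": 0}
    - {"offset": [2.5,0.4,-0.2],"yaw": 0}
    - {"offset": [3.2,0.4,-0.2],"yaw": 0}
    - {"offset": [3.2,0.4,-0.2],"yaw": 0}
    - {"offset": [3.2,0.4,-0.2],"yaw": 0}
    - {"offset": [3.2,0.4,-0.2],"yaw": 0}

```text
clock: 6.3
tcp_pos: [0.494, -0.0701, 0.2006]
orientation: [0.107, 0.699, 0.107, -0.699]
wrist_force: [0.2, 0.8, -0.5]
finger_gap: 0.0105
```

Run:
```python
from h import *
save('wrist','w6');save('wrist','w6');save('scene','s6')
print(env.get_state()['tcp_pos'],env.get_state()['wrist_force'])
im=load('w6')[0]
cv2.imwrite('pics/z6.png',cv2.resize(im[140:260,260:380],None,fx=5,fy=5,interpolation=cv2.INTER_CUBIC)[:,:,::-1])
cv2.imwrite('pics/z6s.png',cv2.resize(load('s6')[0][150:230,270:380],None,fx=7,fy=7,interpolation=cv2.INTER_CUBIC)[:,:,::-1])
```

```text
[ 0.49407158 -0.07012283  0.2007209 ] [-0.75440609 -0.18219245 -0.46084063]
```

View pics/z6.png

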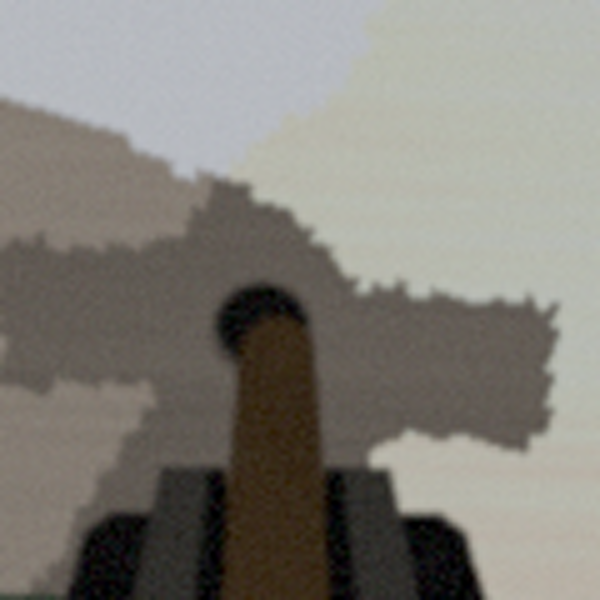

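View pics/z6s.png

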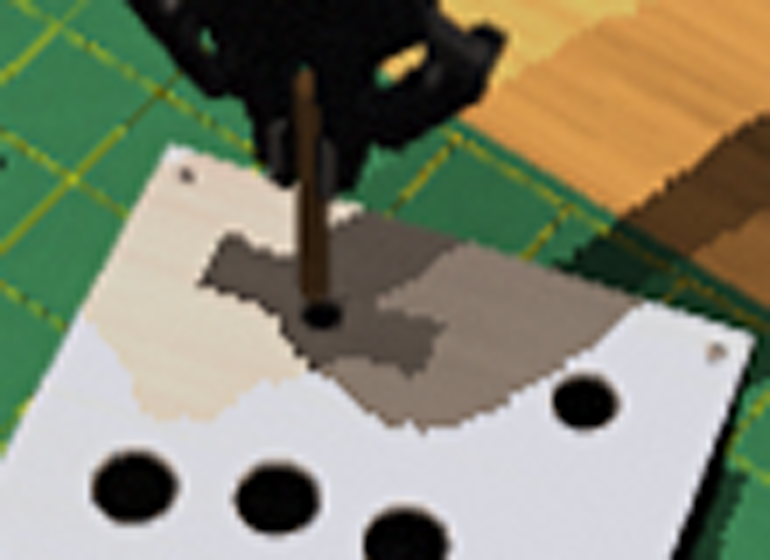

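Run:
```python
from h import *
m=load('w6')[2];s=load('s6')[2];R=toolR()
h=onplane(m,[(311.8,205.8)],.11)[0];t=onplane(m,[(315.4,208)],.1235)[0]
print(h,t,'tool delta mm',R.T@(h-t)*1000)
hs=onplane(s,[(270+322/7-.4,150+316/7-.4)],.11)[0];ts=onplane(s,[(270+313/7-.4,150+293/7-.4)],.1235)[0]
print(hs,ts,R.T@(hs-ts)*1000)
```

```text
[ 0.49173977 -0.0677922   0.11      ] [ 0.49468061 -0.06998707  0.1235    ] tool delta mm [13.49668265 -2.98448894  2.15601243]
[ 0.49236944 -0.06447406  0.11      ] [ 0.49312282 -0.06805861  0.1235    ] [13.49808287 -3.65341708 -0.34774021]
```

servo_tool:
  increments:
    - {"offset": [0,-0.15,0.05],"yaw": 0}
    - {"offset": [0,-0.3,0.1],"yaw": 0}
    - {"offset": [0.4,-0.3,0.1],"yaw": 0}
    - {"offset": [0.8,-0.3,0.1],"yaw": 0}
    - {"offset": [0.8,-0.3,0.1],"yaw": 0}
    - {"offset": [0.8,-0.3,0.1],"yaw": 0}
    - {"offset": [0.8,-0.3,0.1],"yaw": 0}
    - {"offset": [0.8,-0.3,0.1],"yaw": 0}

```text
clock: 7.25
tcp_pos: [0.492, -0.0676, 0.1924]
orientation: [0.107, 0.699, 0.107, -0.699]
wrist_force: [0.4, 1.3, -0.2]
finger_gap: 0.0104
```

Run:
```python
from h import *
save('wrist','w7');save('wrist','w7');save('scene','s7')
print(env.get_state()['tcp_pos'],env.get_state()['wrist_force'])
im=load('w7')[0]
a=cv2.resize(im[140:240,260:360],None,fx=5,fy=5,interpolation=cv2.INTER_CUBIC)[:,:,::-1]
b=cv2.resize(load('s7')[0][160:230,290:340],None,fx=5,fy=5,interpolation=cv2.INTER_CUBIC)[:,:,::-1]
o=np.zeros((500,750,3),np.uint8);o[:,:500]=a;o[:350,500:]=b
o=np.clip(o.astype(int)*1.7,0,255).astype(np.uint8);cv2.imwrite('pics/z7.png',o)
```

```text
[ 0.49198358 -0.06758342  0.1923814 ] [-0.70400546  0.32781831 -0.59899738]
```

View pics/z7.png

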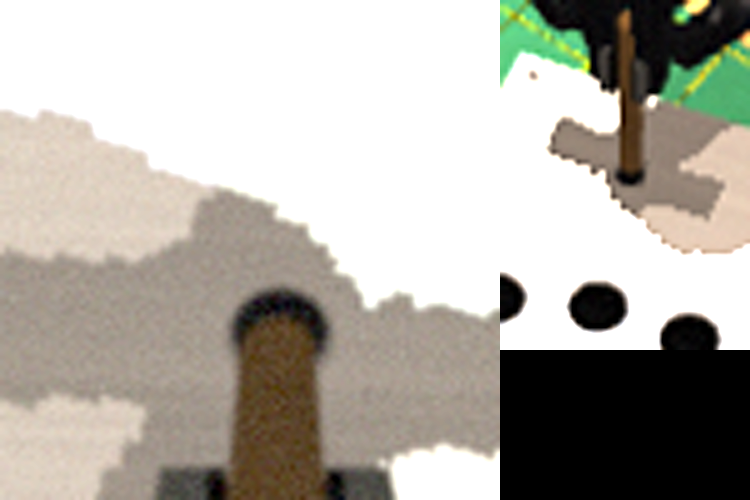

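The tip is centred over the hole within about 1 mm: in the zoomed view the hole spans x 232–328 and the dowel sits at about 277. Next I'll go into the plate gently.

servo_tool:
  increments:
    - {"offset": [0.15,0,0],"yaw": 0}
    - {"offset": [0.3,0,0],"yaw": 0}
    - {"offset": [0.45,0,0],"yaw": 0}
    - {"offset": [0.6,0,0],"yaw": 0}
    - {"offset": [0.75,0,0],"yaw": 0}
    - {"offset": [0.9,0,0],"yaw": 0}
    - {"offset": [1.0,0,0],"yaw": 0}
    - {"offset": [1.0,0,0],"yaw": 0}

```text
clock: 8.2
tcp_pos: [0.4918, -0.0675, 0.1821]
orientation: [-0.107, -0.699, -0.107, 0.699]
wrist_force: [-1.0, 0.0, 0.1]
finger_gap: 0.0103
```

```bash
cat > st.py <<'E'
from h import *
s=env.get_state();print(s['clock'],s['tcp_pos'].round(4),s['wrist_force'].round(2),s['ft_torque'].round(3))
E
python3 st.py
```

```text
8.2 [ 0.4918 -0.0675  0.1821] [-1.04  0.02  0.05] [-0.008  0.041  0.012]
```

servo_tool:
  increments:
    - {"offset": [0.15,0,0],"yaw": 0}
    - {"offset": [0.3,0,0],"yaw": 0}
    - {"offset": [0.45,0,0],"yaw": 0}
    - {"offset": [0.6,0,0],"yaw": 0}
    - {"offset": [0.75,0,0],"yaw": 0}
    - {"offset": [0.9,0,0],"yaw": 0}
    - {"offset": [1.0,0,0],"yaw": 0}
    - {"offset": [1.0,0,0],"yaw": 0}

```text
clock: 9.0
tcp_pos: [0.4918, -0.0675, 0.1721]
orientation: [-0.107, -0.699, -0.107, 0.699]
wrist_force: [0.1, 0.3, -0.3]
finger_gap: 0.0105
```

servo_tool:
  increments:
    - {"offset": [0.05,0,0],"yaw": 0}
    - {"offset": [0.1,0,0],"yaw": 0}
    - {"offset": [0.15,0,0],"yaw": 0}
    - {"offset": [0.2,0,0],"yaw": 0}
    - {"offset": [0.25,0,0],"yaw": 0}
    - {"offset": [0.3,0,0],"yaw": 0}
    - {"offset": [0.3,0,0],"yaw": 0}
    - {"offset": [0.3,0,0],"yaw": 0}

```text
clock: 9.8
tcp_pos: [0.4919, -0.0675, 0.1693]
orientation: [-0.107, -0.699, -0.107, 0.699]
wrist_force: [0.9, -1.1, 0.2]
finger_gap: 0.0103
```

servo_tool:
  increments:
    - {"offset": [0.05,0,0],"yaw": 0}
    - {"offset": [0.1,0,0],"yaw": 0}
    - {"offset": [0.15,0,0],"yaw": 0}
    - {"offset": [0.2,0,0],"yaw": 0}
    - {"offset": [0.25,0,0],"yaw": 0}
    - {"offset": [0.3,0,0],"yaw": 0}
    - {"offset": [0.3,0,0],"yaw": 0}
    - {"offset": [0.3,0,0],"yaw": 0}

```text
clock: 10.6
tcp_pos: [0.4919, -0.0675, 0.1663]
orientation: [-0.107, -0.699, -0.107, 0.699]
wrist_force: [0.4, 0.6, -0.1]
finger_gap: 0.0105
```

servo_tool:
  increments:
    - {"offset": [0.05,0,0],"yaw": 0}
    - {"offset": [0.1,0,0],"yaw": 0}
    - {"offset": [0.15,0,0],"yaw": 0}
    - {"offset": [0.2,0,0],"yaw": 0}
    - {"offset": [0.25,0,0],"yaw": 0}
    - {"offset": [0.3,0,0],"yaw": 0}
    - {"offset": [0.3,0,0],"yaw": 0}
    - {"offset": [0.3,0,0],"yaw": 0}

```text
clock: 11.4
tcp_pos: [0.4923, -0.0677, 0.1643]
orientation: [0.108, 0.699, 0.107, -0.698]
wrist_force: [-2.1, -0.4, 6.6]
finger_gap: 0.0103
```

servo_tool:
  increments:
    - {"offset": [0.05,0,0],"yaw": 0}
    - {"offset": [0.1,0,0],"yaw": 0}
    - {"offset": [0.15,0,0],"yaw": 0}
    - {"offset": [0.2,0,0],"yaw": 0}
    - {"offset": [0.2,0,0],"yaw": 0}
    - {"offset": [0.2,0,0],"yaw": 0}
    - {"offset": [0.2,0,0],"yaw": 0}
    - {"offset": [0.2,0,0],"yaw": 0}

```text
clock: 12.2
tcp_pos: [0.4924, -0.0677, 0.1624]
orientation: [0.108, 0.699, 0.107, -0.698]
wrist_force: [-1.2, 1.2, 7.2]
finger_gap: 0.0103
```

```bash
python3 st.py
```

```text
12.2 [ 0.4924 -0.0677  0.1624] [-1.2   1.16  7.18] [0.05  0.46  0.004]
```

servo_tool:
  increments:
    - {"offset": [0.05,0,0],"yaw": 0}
    - {"offset": [0.1,0,0],"yaw": 0}
    - {"offset": [0.15,0,0],"yaw": 0}
    - {"offset": [0.2,0,0],"yaw": 0}
    - {"offset": [0.2,0,0],"yaw": 0}
    - {"offset": [0.2,0,0],"yaw": 0}
    - {"offset": [0.2,0,0],"yaw": 0}
    - {"offset": [0.2,0,0],"yaw": 0}

```text
clock: 13.0
tcp_pos: [0.4924, -0.0677, 0.1606]
orientation: [0.108, 0.699, 0.107, -0.698]
wrist_force: [-2.0, 0.8, 8.6]
finger_gap: 0.0107
```

Run:
```python
from h import *
for i in range(4):
    s=env.get_state();print(s['clock'],s['tcp_pos'].round(4),s['wrist_force'].round(2));save('scene','s8')
im=load('s8')[0];cv2.imwrite('pics/z8.png',cv2.resize(im[160:280,250:400],None,fx=5,fy=5)[:,:,::-1])
```

```text
13.0 [ 0.4924 -0.0677  0.1606] [-2.04  0.81  8.65]
13.05 [ 0.4924 -0.0677  0.1606] [-1.68  0.11  8.46]
13.1 [ 0.4924 -0.0677  0.1606] [-2.26  1.29  7.78]
13.15 [ 0.4924 -0.0677  0.1606] [-1.69  0.1   8.29]
```

View pics/z8.png

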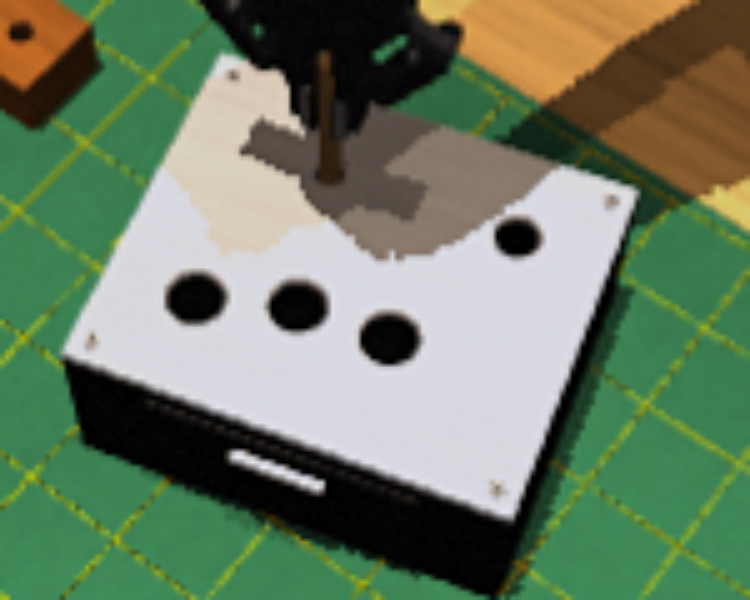

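The dowel is in the hole at (330,180) and the drawer is still shut, with the force at about 8.3 N. I'll press a little more.

servo_tool:
  increments:
    - {"offset": [0.03,0,0],"yaw": 0}
    - {"offset": [0.06,0,0],"yaw": 0}
    - {"offset": [0.09,0,0],"yaw": 0}
    - {"offset": [0.12,0,0],"yaw": 0}
    - {"offset": [0.15,0,0],"yaw": 0}
    - {"offset": [0.15,0,0],"yaw": 0}
    - {"offset": [0.15,0,0],"yaw": 0}
    - {"offset": [0.15,0,0],"yaw": 0}

```text
clock: 14.0
tcp_pos: [0.4925, -0.0677, 0.1593]
orientation: [0.108, 0.7, 0.107, -0.698]
wrist_force: [-2.2, 0.1, 9.3]
finger_gap: 0.0103
```

Run:
```python
from h import *
for i in range(4):
    s=env.get_state();print(s['clock'],s['tcp_pos'].round(4),s['wrist_force'].round(2));save('scene','s9')
im=load('s9')[0];cv2.imwrite('pics/z9.png',cv2.resize(im[160:290,250:400],None,fx=4,fy=4)[:,:,::-1])
```

```text
14.0 [ 0.4925 -0.0677  0.1593] [-2.23  0.06  9.28]
14.05 [ 0.4925 -0.0677  0.1592] [-2.25  1.2   9.14]
14.1 [ 0.4925 -0.0677  0.1593] [-1.31  0.07 10.04]
14.15 [ 0.4925 -0.0677  0.1593] [-2.16  0.98  8.64]
```

View pics/z9.png

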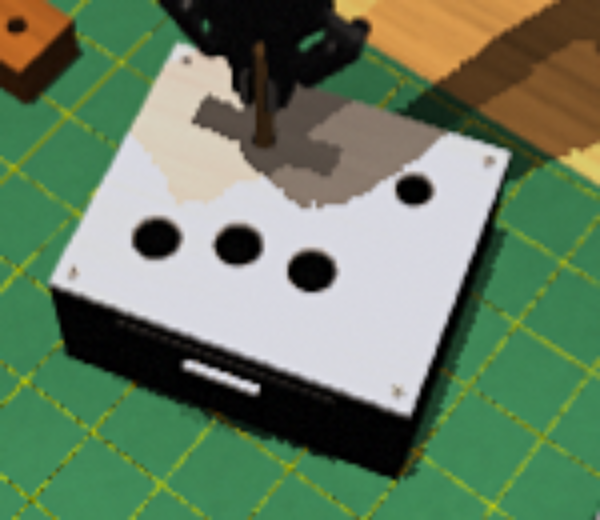

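servo_tool:
  increments:
    - {"offset": [0.03,0,0],"yaw": 0}
    - {"offset": [0.06,0,0],"yaw": 0}
    - {"offset": [0.09,0,0],"yaw": 0}
    - {"offset": [0.1,0,0],"yaw": 0}
    - {"offset": [0.1,0,0],"yaw": 0}
    - {"offset": [0.1,0,0],"yaw": 0}
    - {"offset": [0.1,0,0],"yaw": 0}
    - {"offset": [0.1,0,0],"yaw": 0}

```text
clock: 15.0
tcp_pos: [0.4925, -0.0677, 0.1583]
orientation: [0.108, 0.7, 0.107, -0.698]
wrist_force: [-2.0, 0.8, 9.9]
finger_gap: 0.0101
```

Run:
```python
from h import *
for i in range(4):
    s=env.get_state();print(s['clock'],s['tcp_pos'].round(4),s['wrist_force'].round(2));save('scene','s9')
im=load('s9')[0];cv2.imwrite('pics/z10.png',cv2.resize(im[160:290,250:400],None,fx=4,fy=4)[:,:,::-1])
```

```text
15.0 [ 0.4925 -0.0677  0.1583] [-1.99  0.79  9.91]
15.05 [ 0.4925 -0.0677  0.1583] [-2.2   0.52 10.66]
15.1 [ 0.4925 -0.0677  0.1583] [-1.96  0.56 10.15]
15.15 [ 0.4925 -0.0677  0.1583] [-2.18  0.48  9.49]
```

View pics/z10.png

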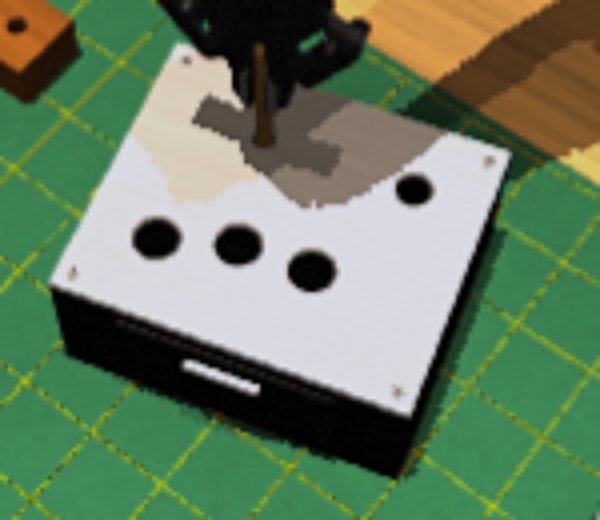

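servo_tool:
  increments:
    - {"offset": [0.02,0,0],"yaw": 0}
    - {"offset": [0.04,0,0],"yaw": 0}
    - {"offset": [0.06,0,0],"yaw": 0}
    - {"offset": [0.06,0,0],"yaw": 0}
    - {"offset": [0.06,0,0],"yaw": 0}
    - {"offset": [0.06,0,0],"yaw": 0}
    - {"offset": [0.06,0,0],"yaw": 0}
    - {"offset": [0.06,0,0],"yaw": 0}

```text
clock: 16.0
tcp_pos: [0.4925, -0.0678, 0.1578]
orientation: [0.108, 0.7, 0.107, -0.698]
wrist_force: [-2.4, 0.5, 10.1]
finger_gap: 0.0105
```

Run:
```python
from h import *
for i in range(4):
    s=env.get_state();print(s['clock'],s['tcp_pos'].round(4),s['wrist_force'].round(2));save('scene','s9')
im=load('s9')[0];cv2.imwrite('pics/z11.png',cv2.resize(im[160:290,250:400],None,fx=4,fy=4)[:,:,::-1])
```

```text
16.0 [ 0.4925 -0.0678  0.1578] [-2.35  0.54 10.12]
16.05 [ 0.4925 -0.0677  0.1578] [-2.83  0.77 10.72]
16.1 [ 0.4925 -0.0677  0.1578] [-1.35  0.22 10.12]
16.15 [ 0.4925 -0.0677  0.1578] [-1.8   0.98  9.81]
```

View pics/z11.png

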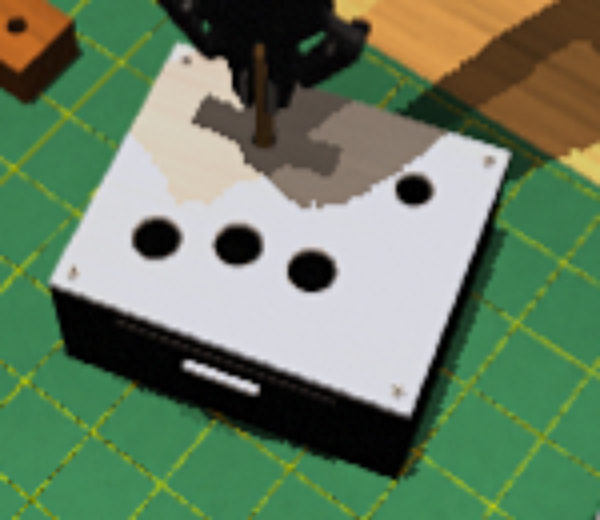

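servo_tool:
  increments:
    - {"offset": [0.02,0,0],"yaw": 0}
    - {"offset": [0.04,0,0],"yaw": 0}
    - {"offset": [0.06,0,0],"yaw": 0}
    - {"offset": [0.06,0,0],"yaw": 0}
    - {"offset": [0.06,0,0],"yaw": 0}
    - {"offset": [0.06,0,0],"yaw": 0}
    - {"offset": [0.06,0,0],"yaw": 0}
    - {"offset": [0.06,0,0],"yaw": 0}

```text
clock: 17.0
tcp_pos: [0.4923, -0.0677, 0.1567]
orientation: [0.108, 0.699, 0.107, -0.698]
wrist_force: [-1.7, 0.4, 7.0]
finger_gap: 0.0103
```

Run:
```python
from h import *
for i in range(4):
    s=env.get_state();print(s['clock'],s['tcp_pos'].round(4),s['wrist_force'].round(2));save('scene','s9')
im=load('s9')[0];cv2.imwrite('pics/z12.png',cv2.resize(im[160:290,250:400],None,fx=4,fy=4)[:,:,::-1])
```

```text
17.0 [ 0.4923 -0.0677  0.1567] [-1.69  0.43  7.03]
17.05 [ 0.4922 -0.0677  0.1567] [-1.82 -0.16  7.54]
17.1 [ 0.4922 -0.0677  0.1567] [-1.96 -0.64  7.9 ]
17.15 [ 0.4923 -0.0678  0.1567] [-3.11 -1.1   7.1 ]
```

View pics/z12.png

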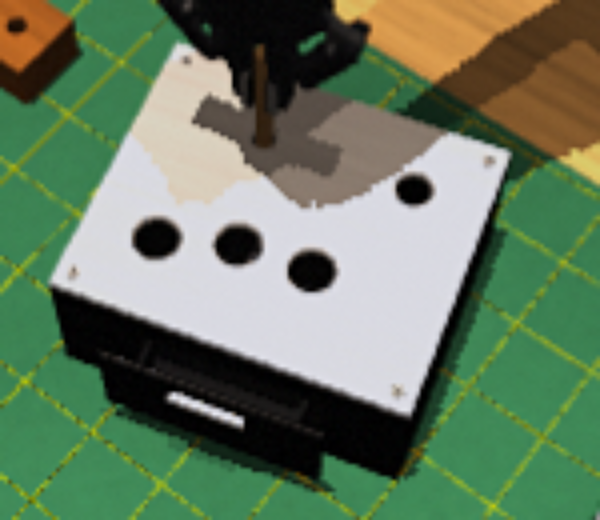

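The drawer is coming out, with its handle now at (205,410), and the force dropped to about 7 N. I'll hold the latch down for 2 s or so.

servo_tool:
  increments:
    - {"offset": [0,0,0],"yaw": 0}
    - {"offset": [0,0,0],"yaw": 0}
    - {"offset": [0,0,0],"yaw": 0}
    - {"offset": [0,0,0],"yaw": 0}
    - {"offset": [0,0,0],"yaw": 0}
    - {"offset": [0,0,0],"yaw": 0}
    - {"offset": [0,0,0],"yaw": 0}
    - {"offset": [0,0,0],"yaw": 0}

```text
clock: 18.0
tcp_pos: [0.4923, -0.0677, 0.1567]
orientation: [0.108, 0.699, 0.107, -0.698]
wrist_force: [-2.1, 0.2, 7.3]
finger_gap: 0.0106
```

servo_tool:
  increments:
    - {"offset": [0,0,0],"yaw": 0}
    - {"offset": [0,0,0],"yaw": 0}
    - {"offset": [0,0,0],"yaw": 0}
    - {"offset": [0,0,0],"yaw": 0}
    - {"offset": [0,0,0],"yaw": 0}
    - {"offset": [0,0,0],"yaw": 0}
    - {"offset": [0,0,0],"yaw": 0}
    - {"offset": [0,0,0],"yaw": 0}

```text
clock: 18.8
tcp_pos: [0.4922, -0.0677, 0.1567]
orientation: [0.108, 0.699, 0.107, -0.699]
wrist_force: [-1.3, -0.6, 7.3]
finger_gap: 0.0105
```

Run:
```python
from h import *
for i in range(2):
    s=env.get_state();print(s['clock'],s['tcp_pos'].round(4),s['wrist_force'].round(2));save('scene','s13')
im=load('s13')[0];cv2.imwrite('pics/z13.png',cv2.resize(im[160:290,250:400],None,fx=4,fy=4)[:,:,::-1])
```

```text
18.8 [ 0.4922 -0.0677  0.1567] [-1.29 -0.63  7.28]
18.85 [ 0.4923 -0.0677  0.1567] [-1.66  0.75  7.9 ]
```

View pics/z13.png

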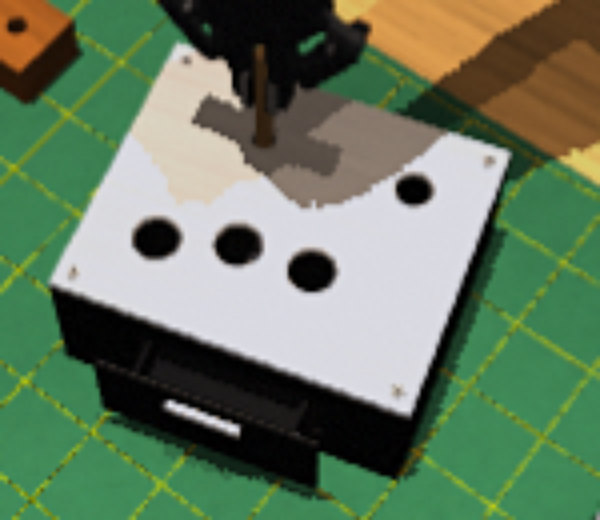

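Run:
```python
from h import *
s=load('s13')[2]
for z in(.07,.08,.09):
    P=onplane(s,[(250+183/4,160+362/4),(250+165/4,160+402/4),(250+260/4,160+390/4),(250+240/4,160+434/4)],z)
    print(z,(P[1]-P[0])*1000,(P[3]-P[2])*1000)
save('scene','s14');a=load('s13')[0].astype(int);b=load('s14')[0].astype(int);print(abs(a-b)[250:290,265:340].mean())
```

```text
0.07 [28.1052289   8.46451312  0.        ] [ 3.08727780e+01  8.36630917e+00 -1.11022302e-13]
0.08 [2.78102246e+01 8.37566602e+00 1.11022302e-13] [30.54872433  8.27849286  0.        ]
0.09 [ 2.75152202e+01  8.28681892e+00 -1.11022302e-13] [30.22467062  8.19067655  0.        ]
1.2506666666666666
```

The drawer has moved about 30 mm, so it is fully out. Retracting straight up.

servo_tool:
  increments:
    - {"offset": [-0.3,0,0],"yaw": 0}
    - {"offset": [-0.8,0,0],"yaw": 0}
    - {"offset": [-1.5,0,0],"yaw": 0}
    - {"offset": [-2.3,0,0],"yaw": 0}
    - {"offset": [-3.3,0,0],"yaw": 0}
    - {"offset": [-4.5,0,0],"yaw": 0}
    - {"offset": [-6,0,0],"yaw": 0}
    - {"offset": [-7.5,0,0],"yaw": 0}

```text
clock: 19.75
tcp_pos: [0.4919, -0.0675, 0.2318]
orientation: [0.107, 0.699, 0.107, -0.699]
wrist_force: [0.2, -0.3, 0.2]
finger_gap: 0.0105
```

Run:
```python
from h import *
save('wrist','w15')
s=env.get_state();print(s['clock'],s['tcp_pos'].round(4),s['wrist_force'].round(2),s['finger_gap']);rel([.4937,-.2995,.235])
```

```text
19.8 [ 0.4931 -0.0679  0.2344] [ 0.17 -0.34  1.44] 0.010610522882959425
off cm [-0.03 22.11  6.9 ] clk 19.8
```

View pics/w15.png

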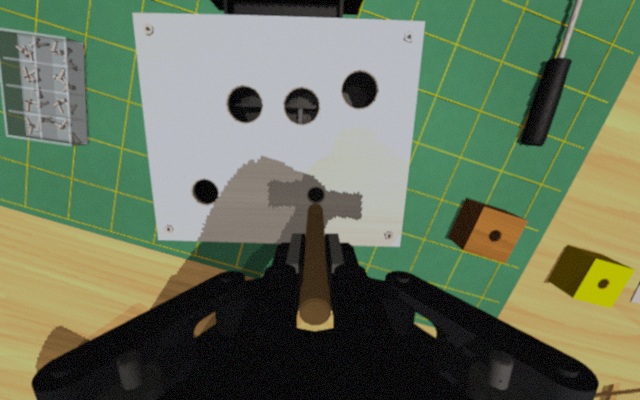

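The dowel is out and still upright in the grip, and the drawer is visible at the top edge at (290,5). Going back over the holder.

servo_tool:
  increments:
    - {"offset": [0,2,0.6],"yaw": 0}
    - {"offset": [0,5.5,1.7],"yaw": 0}
    - {"offset": [0,9.5,3],"yaw": 0}
    - {"offset": [0,13.5,4.2],"yaw": 0}
    - {"offset": [0,17,5.3],"yaw": 0}
    - {"offset": [0,20,6.2],"yaw": 0}
    - {"offset": [0,21.7,6.7],"yaw": 0}
    - {"offset": [0,22.1,6.9],"yaw": 0}

```text
clock: 20.6
tcp_pos: [0.4923, -0.3007, 0.2303]
orientation: [-0.107, -0.699, -0.107, 0.699]
wrist_force: [0.0, 0.8, -1.6]
finger_gap: 0.0103
```

servo_tool:
  increments:
    - {"offset": [1,0,0],"yaw": 0}
    - {"offset": [2.5,0,0],"yaw": 0}
    - {"offset": [4,0,0],"yaw": 0}
    - {"offset": [5.5,0,0],"yaw": 0}
    - {"offset": [6.5,0,0],"yaw": 0}
    - {"offset": [7,0,0],"yaw": 0}
    - {"offset": [7,0,0],"yaw": 0}
    - {"offset": [7,0,0],"yaw": 0}

```text
clock: 21.4
tcp_pos: [0.4928, -0.2988, 0.1611]
orientation: [0.108, 0.699, 0.107, -0.699]
wrist_force: [1.2, 0.3, 0.3]
finger_gap: 0.0106
```

Run:
```python
from h import *
save('wrist','w16');save('wrist','w16');save('scene','s16')
s=env.get_state();print(s['clock'],s['tcp_pos'].round(4),s['wrist_force'].round(2))
a=cv2.resize(load('w16')[0][140:240,260:360],None,fx=5,fy=5,interpolation=cv2.INTER_CUBIC)[:,:,::-1]
b=cv2.resize(load('s16')[0][120:190,230:280],None,fx=5,fy=5,interpolation=cv2.INTER_CUBIC)[:,:,::-1]
o=np.zeros((500,750,3),np.uint8);o[:,:500]=a;o[:350,500:]=b
o=np.clip(o.astype(int)*1.8,0,255).astype(np.uint8);cv2.imwrite('pics/z16.png',o)
```

```text
21.55 [ 0.4929 -0.2993  0.1614] [-0.14 -0.53 -0.9 ]
```

View pics/z16.png

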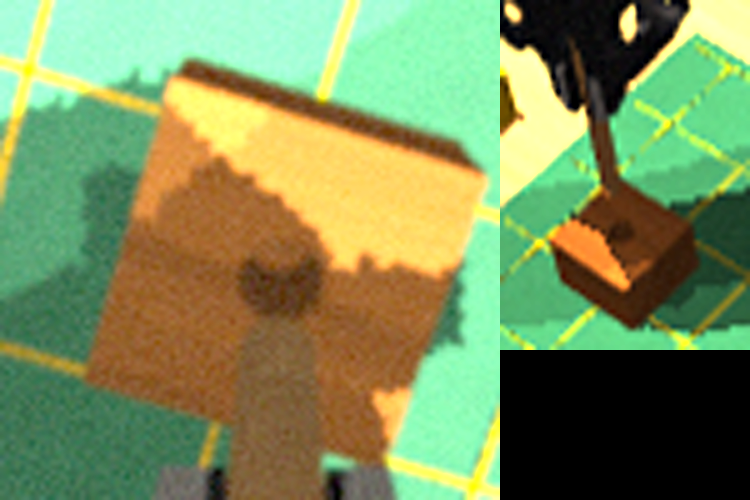

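Run:
```python
from h import *
m=load('w16')[2];s=load('s16')[2];R=toolR()
h=onplane(m,[(315.8,195.8)],.045)[0];t=onplane(m,[(315.2,208.4)],.084)[0]
c=np.array([(172,78),(487,175),(390,470),(90,380)])/5+[259.6,139.6]
P=onplane(m,c,.045);print('block',P.mean(0),[np.linalg.norm(P[i]-P[i-1]) for i in range(4)])
print(h,t,'tool delta mm',R.T@(h-t)*1000)
hs=onplane(s,[(230+621/5-100-.4,120+230/5-.4)],.045)[0];ts=onplane(s,[(230+612/5-100-.4,120+187/5-.4)],.084)[0]
print(hs,ts,R.T@(hs-ts)*1000)
```

```text
block [ 0.49392354 -0.30016946  0.045     ] [np.float64(0.058918148428557936), np.float64(0.059423417198362076), np.float64(0.059537993671658865), np.float64(0.05971424498873617)]
[ 0.49358229 -0.29952501  0.045     ] [ 0.49307075 -0.29896824  0.084     ] tool delta mm [39.00107834  0.63570662 -0.28883225]
[ 0.49140323 -0.2977499   0.045     ] [ 0.48998701 -0.29908911  0.084     ] [39.00032606 -0.90135049 -1.72085184]
```

servo_tool:
  increments:
    - {"offset": [0,0,-0.1],"yaw": 0}
    - {"offset": [1,0,-0.1],"yaw": 0}
    - {"offset": [2,0,-0.1],"yaw": 0}
    - {"offset": [3,0,-0.1],"yaw": 0}
    - {"offset": [3.4,0,-0.1],"yaw": 0}
    - {"offset": [3.4,0,-0.1],"yaw": 0}
    - {"offset": [3.4,0,-0.1],"yaw": 0}
    - {"offset": [3.4,0,-0.1],"yaw": 0}

```text
clock: 22.35
tcp_pos: [0.4937, -0.299, 0.127]
orientation: [0.108, 0.699, 0.107, -0.699]
wrist_force: [0.5, -0.3, -0.8]
finger_gap: 0.0102
```

Run:
```python
from h import *
save('wrist','w17');save('wrist','w17');save('scene','s17')
s=env.get_state();print(s['clock'],s['tcp_pos'].round(4),s['wrist_force'].round(2))
a=cv2.resize(load('w17')[0][140:240,260:360],None,fx=5,fy=5,interpolation=cv2.INTER_CUBIC)[:,:,::-1]
b=cv2.resize(load('s17')[0][120:190,230:280],None,fx=5,fy=5,interpolation=cv2.INTER_CUBIC)[:,:,::-1]
o=np.zeros((500,750,3),np.uint8);o[:,:500]=a;o[:350,500:]=b
o=np.clip(o.astype(int)*2.2,0,255).astype(np.uint8);cv2.imwrite('pics/z17.png',o)
```

```text
22.5 [ 0.4936 -0.299   0.127 ] [ 0.64  0.38 -0.58]
```

View pics/z17.png

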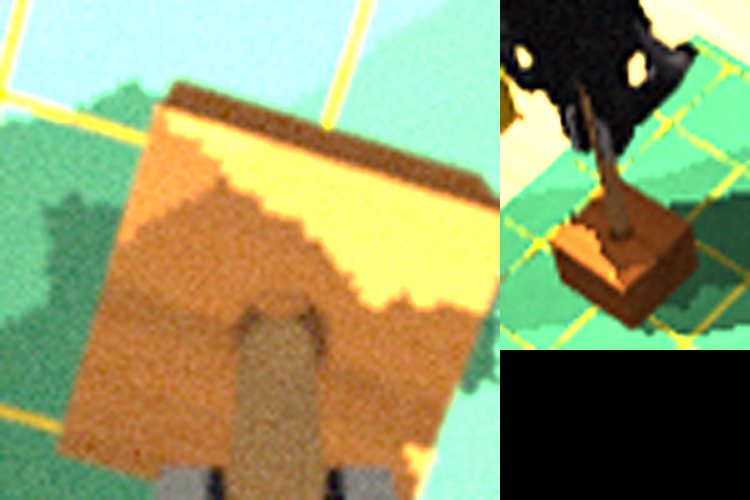

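The dowel at x≈277 is centred in the mouth, which spans about 238–325, so I'll lower it in.

servo_tool:
  increments:
    - {"offset": [0.2,0,0],"yaw": 0}
    - {"offset": [0.4,0,0],"yaw": 0}
    - {"offset": [0.6,0,0],"yaw": 0}
    - {"offset": [0.8,0,0],"yaw": 0}
    - {"offset": [1.0,0,0],"yaw": 0}
    - {"offset": [1.2,0,0],"yaw": 0}
    - {"offset": [1.4,0,0],"yaw": 0}
    - {"offset": [1.5,0,0],"yaw": 0}

```text
clock: 23.3
tcp_pos: [0.4933, -0.2987, 0.1113]
orientation: [-0.107, -0.699, -0.107, 0.699]
wrist_force: [0.9, 0.2, -0.6]
finger_gap: 0.0101
```

servo_tool:
  increments:
    - {"offset": [0.4,0,0],"yaw": 0}
    - {"offset": [0.8,0,0],"yaw": 0}
    - {"offset": [1.2,0,0],"yaw": 0}
    - {"offset": [1.6,0,0],"yaw": 0}
    - {"offset": [1.9,0,0],"yaw": 0}
    - {"offset": [2.2,0,0],"yaw": 0}
    - {"offset": [2.4,0,0],"yaw": 0}
    - {"offset": [2.5,0,0],"yaw": 0}

```text
clock: 24.1
tcp_pos: [0.4933, -0.2987, 0.0864]
orientation: [-0.107, -0.699, -0.107, 0.699]
wrist_force: [-0.9, 0.1, -0.1]
finger_gap: 0.0105
```

servo_tool:
  increments:
    - {"offset": [0.05,0,0],"yaw": 0}
    - {"offset": [0.1,0,0],"yaw": 0}
    - {"offset": [0.15,0,0],"yaw": 0}
    - {"offset": [0.2,0,0],"yaw": 0}
    - {"offset": [0.25,0,0],"yaw": 0}
    - {"offset": [0.25,0,0],"yaw": 0}
    - {"offset": [0.25,0,0],"yaw": 0}
    - {"offset": [0.25,0,0],"yaw": 0}

```text
clock: 24.9
tcp_pos: [0.4934, -0.2988, 0.0841]
orientation: [-0.107, -0.699, -0.107, 0.699]
wrist_force: [-0.3, -0.2, 0.2]
finger_gap: 0.01
```

No contact force yet, and it is about 1 mm off the bottom. Releasing here.

servo_tool:
  increments:
    - {"offset": [0.05,0,0],"yaw": 0}
    - {"offset": [0.05,0,0],"yaw": 0}
    - {"offset": [0.05,0,0],"yaw": 0}
    - {"offset": [0.05,0,0],"yaw": 0}
    - {"offset": [0.05,0,0],"yaw": 0}
    - {"offset": [0.05,0,0],"yaw": 0}
    - {"offset": [0.05,0,0],"yaw": 0}
    - {"offset": [0.05,0,0],"yaw": 0}
  claw: 1

```text
clock: 25.7
tcp_pos: [0.4934, -0.2988, 0.0836]
orientation: [-0.107, -0.699, -0.107, 0.699]
wrist_force: [-0.2, -0.4, -1.1]
finger_gap: 0.0854
```

servo_tool:
  increments:
    - {"offset": [-0.5,0,0],"yaw": 0}
    - {"offset": [-1.5,0,0],"yaw": 0}
    - {"offset": [-3,0,0],"yaw": 0}
    - {"offset": [-5,0,0],"yaw": 0}
    - {"offset": [-7.5,0,0],"yaw": 0}
    - {"offset": [-10,0,0],"yaw": 0}
    - {"offset": [-12,0,0],"yaw": 0}
    - {"offset": [-13,0,0],"yaw": 0}

```text
clock: 26.5
tcp_pos: [0.4942, -0.2994, 0.2167]
orientation: [0.108, 0.7, 0.106, -0.698]
wrist_force: [0.9, -0.6, -0.6]
finger_gap: 0.0854
```

Run:
```python
from h import *
save('wrist','w18');save('wrist','w18');save('scene','s18')
s=env.get_state();print(s['clock'],s['tcp_pos'].round(4),s['wrist_force'].round(2),s['finger_gap'])
print(proj(load('w18')[2],[[.4935,-.2995,.135],[.4937,-.3,.045]]))
cv2.imwrite('pics/z18.png',cv2.resize(load('s18')[0][120:320,150:450],None,fx=2.6,fy=2.6,interpolation=cv2.INTER_CUBIC)[:,:,::-1])
```

```text
26.65 [ 0.4937 -0.299   0.2142] [-0.01  1.27 -0.25] 0.08569772523301689
[[314.3934739  208.17670351]
 [314.55050019 184.86840879]]
```

View pics/w18.png

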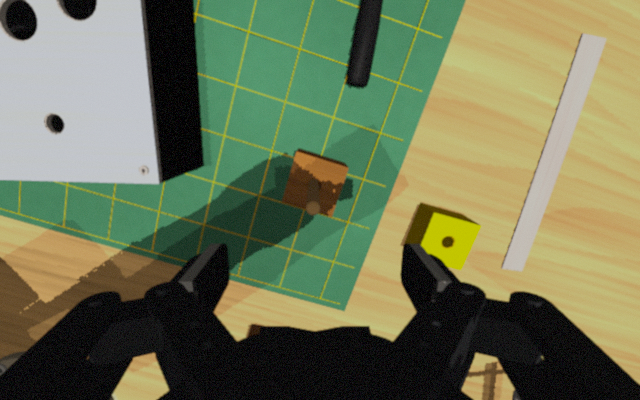

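View pics/z18.png

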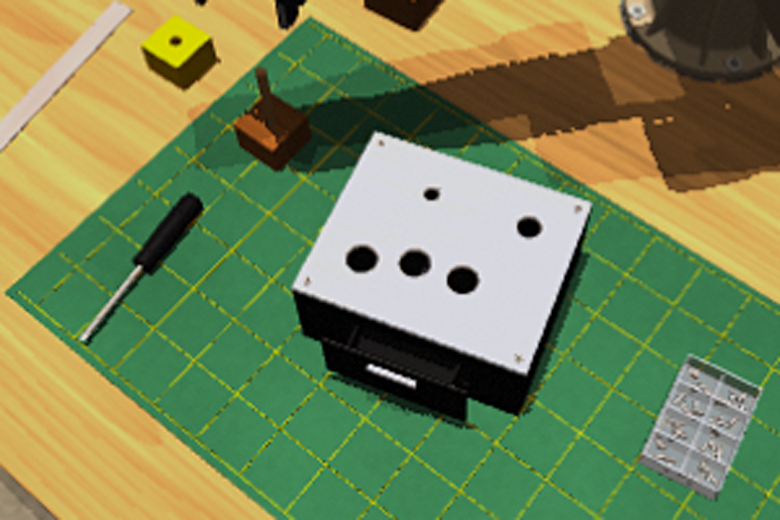

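The dowel top is at (313,208) against (314,208) predicted for a fully seated dowel, and the scene view agrees with its start position (250.8,147.7 against 250,147.3). The drawer is out and the bystanders haven't moved, so I'm handing in.

```bash
python3 -c "
from h import *
print(env.hand_in())"
```

```text
the job is handed in; nothing more can be done
None
```

The job is done and handed in at about 27 s on the robot's clock. I lifted the dowel out of the small brown holder and pressed the latch through the release hole. I held it down until the drawer was out, then stood the dowel back in its holder and let go.

- **Latch:** I felt first contact at about 20 mm below the plate's top face. The latch let go after about 8–9 mm of travel, and the highest wrist force I read was about 11 N.
- **Drawer:** it measured about 30 mm out, and the last picture still shows it out. I could not see the latch spring back; I only know the dowel is fully clear of it.
- **Dowel:** its top is within 1 pixel of where a fully seated dowel should be, in both the wrist and scene views. I let go about 1 mm above the bottom so it would drop the rest of the way. The gripper is open and about 8 cm clear above it.
- **Bystanders:** the organiser and screwdriver look unmoved in the last scene picture. The glue bottle was outside that crop, and the arm never went near it.

The only disagreement was between the scene and wrist cameras: they placed the release hole and the holder mouth 2–4 mm apart. For the final alignment over the hole I mostly followed the wrist camera, averaging in the scene view. Over the holder I followed the wrist camera. I confirmed both entries by watching for no contact force.

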